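Fetch the dice cup from behind the bell and the glass dish

ROBOT

A 6-joint arm with a two-finger parallel gripper is mounted at the origin on the work surface. World frame = base frame: x ahead of the robot, y to its left, z up, the work surface at z = 0. Lengths are in mm, angles in rad, forces in N, time in s.
With the tool pointing down it reaches from about 275 to 1000 mm from the base axis. Payload 8.4 kg.
Tool frame: the origin (TCP) lies between the finger pads; the fingertips stand r.tips_ahead ahead of it and the grasp point (between the pads) lies 6 mm ahead of it (r.tips_ahead is the distance from the TCP to the fingertips, in mm); z points along the fingers, y is the line along which they close (so a half turn about z gives the same grasp; the last joint's range is limited). The gripper opens to 85 mm and grips with 20 to 120 N. Pads are 22 mm wide; open, the fingers measure 114 mm over their backs; the gripper's body (76 mm by 85 mm) begins 54 mm behind the grasp point. The pads swing forward as they close: fully open they stand 13 mm farther back than shut.
Start: joints at [-1.225, 0.353, 1.633, -0, 1.155, -0.002], TCP at [213.018, -587.581, 231.081] pointing down, gripper open.
Joint ranges: [-2.63, 2.63], [-0.92, 2.1], [0.06, 2.66], [-1.3, 4.44], [0, 2.69], [-3.02, 3.02]. Speed limits (rad/s): [2.22, 2.22, 2.79, 3.14, 3.14, 3.14].

INTERFACE

Orientations are given as [roll, pitch, yaw] about the fixed x, y, z axes, in that order (R = Rz(yaw) Ry(pitch) Rx(roll)).
In Python, from rig import r gives the robot as it stands.
- The arm moves only by the tool carry_out, never from a script. Its arguments are lists of equal length, an entry for each row: "delta_pos": the shift along the tool's x, y, z in m, a list of three; "rot": the turn, a rotation vector about the tool's x, y, z in degrees, a list of three. A call has 1 to 8 rows; each row is the pose to reach, as a shift and turn from the pose commanded when the call began, along the tool's axes at that moment; what a row does not reach only later rows make up. A row lasts 1/8 s, in which the tool goes at most 62.5 mm and 10.7 degrees, less where a joint would pass 70% of its speed; a pose out of reach is approached as far as the arm can. A call with a gripper value outside its range is refused whole. "claw" is the finger opening in m, from 0 to 0.0854, set as the call begins (left out, the last holds). The fingers move at their own pace and stop on an object; "grip_force" is the grip in N (left out, the last holds). Time passes only in rows, so rows that repeat a pose let the fingers close. It gives the time, the measured TCP pose, the force, the opening and the grip force at its end, in the units of the state.
- r.sense(): the state, without advancing time (a new reading comes with each control period).
- r.grab_frame(name): name is "scene" or "top"; returns the picture (400x640x3 uint8, blue, green, red); there is no depth.
- r.camera_info(name): a dict with "fx", "fy", "cx", "cy" (pixels), "pose" (4x4, takes a point from camera to world coordinates). Camera axes: x right, y down, z forward; pixel columns grow to the right and rows downward; lengths in mm; the calibration is good to about 2 mm. A picture is of the moment at which its call begins. camera_info takes no time and is no camera call.
- r.sign_off(): hands the job in; it is judged then, once.
Trained networks look in the newest picture that a camera, given by its name, has taken for a name from the list of things; names that differ only in an ending like _2 or _b are one class to them, and where a whole thing is asked for, a point or a joint stands for the part that bears it (a point fixed in the world has none). Each returns a list of dicts, best first, with "p" (0 to 1); they miss things now and then, are a little off and sometimes report something else, mostly with a low value. They report only what shows in the picture. A call takes as long as a camera call.
- r.recognise(thing, camera): "box" ([left, top, right, bottom] in pixels, round what is visible of it).
- r.cut_out(thing, camera): "mask" (400x640 bool, what is visible of it) and "box" ([left, top, right, bottom] in pixels, round what is visible of it).
The state is a dict: "clock": time; "qpos": joint angles; "qvel": joint speeds; "joint_efforts": joint torques, N m; "eef_pos": TCP position; "tcp_rot": TCP orientation; "contact_force": force on the tool from outside, world axes, zero at the start; "wrist_torque": the same for the moment, N m; "opening": opening from 0.0 (shut) to 1.0 (fully open); "grasp_force": force on a finger pad.
Only numpy, scipy, OpenCV 4.12 (cv2) and the standard library are available. Lean on these libraries where they do the work, as an engineer would, in place of code of your own. Each camera call takes 0.05 s, during which the arm holds its last target. There are 200 camera calls.

TASK

We are about to play: first clear the bell and the blue glass dish out of the wooden tray onto the cork mat, then fetch the dice cup from behind them and stand it in the middle of the round inlay on the closed backgammon case. Only when the cup is there, put the bell and the dish back in the tray, each centred on its own coaster: the dish on the blue one, the bell on the red one. Set everything down upright without dropping it, and leave the ashtray and the remote holder where they are.

Things in the scene. Friction and masses are not known exactly. Their poses are not given: they have to be found in the camera images.
- dish_mid (a point): Loose blue glass dish (round, jar-like) with its aluminium twist cap closed; one solid piece to handle, 66 mm tall in all. Glass: 58 mm diameter, from the foot up to 46 mm. Cap: 53 mm diameter, 46 to 66 mm above the foot. This point is on its axis, 33 mm above its foot; z is up along the axis. About 0.2 kg. Starts centred on the blue coaster.
- bell_mid (a point): Loose steel hand bell standing on its mouth, 112 mm tall. Steel skirt: 56 mm diameter at the foot, 52 mm at 30 mm up, closing in to the handle at 56 mm up. Handle: upright round dark wood, 16 mm diameter, 56 to 112 mm above the foot: grip it there from above. Point on its axis 56 mm above the foot (where the handle begins); z up. 0.18 kg. Starts on the red coaster.
- cup_mid (a point): Loose stiff brown dice cup, open top, two white dice fixed inside; 50 mm tall, outer diameter 50 mm at foot, 54 mm at rim, wall 4 mm, 0.09 kg. Point on its axis 25 mm above its foot; z up. Starts on the tray's bare floor, midway between the coasters, 28 mm farther back, 10 mm from the back wall; no room for fingers beside it until bell and dish are gone; then grip it along the tray's y.
- coaster_blue: Blue round coaster, 76 mm diameter, 4 mm thick, fixed on the tray floor: the dish's place. Origin at the centre of its underside; the top is 4 mm higher. It may be the left or the right one of the two.
- coaster_red: Red round coaster, 76 mm diameter, 4 mm thick, fixed on the tray floor: the bell's place. Origin at the centre of its underside; the top is 4 mm higher. The coasters' centres are 120 mm apart along the tray's y axis.
- tray: Fixed light wooden tray, 200 mm (its x) by 250 mm (its y); floor 6 mm thick; walls 8 mm thick, reaching 30 mm above the table, at the back (+x) and both sides (+-y), open at the front (-x, towards the robot). Origin at the centre of its underside, at table level; x points to the back wall.
- mat: Fixed rectangular cork mat flat on the table, 230 mm (its x) by 140 mm (its y), 4 mm thick: the side area, room for bell and dish side by side along x. Origin at the centre of its underside. It lies to the left or to the right of the tray.
- case_inlay (a point): Centre of the round white inlay with a brass edge (80 mm diameter) in the middle of the flat lid of the closed wooden backgammon case, on the lid's surface, 49 mm above the table; z is up. The case is fixed, 230 mm by 150 mm by 49 mm tall, left or right of the tray (opposite to the mat).
- ashtray: Bystander: empty round white ceramic ashtray, 100 mm diameter, 28 mm tall, loose, off a far corner of the tray. Origin at the centre of its underside.
- holder: Bystander: black plastic remote holder with two slots and a remote standing in each; 75 mm (its x) by 130 mm (its y), 70 mm tall, 125 mm with the remotes; loose, off a far corner of the tray. Origin at the centre of its underside.

How it is judged:
By the outcome, as a careful person would: the job done as asked, in the order asked, and still so for the second after the job is handed in, with the robot touching nothing.
It also fails if it takes over 128 s, if anything falls off the work surface, if the arm or the gripper's body presses on something with over 40 N, if the wrist force passes 120 N, or if a joint passes its speed limit or range.

## Working session

There is one attempt and no reset: what is moved stays moved. The work goes in short steps, Python scripts to look and compute and a tool call to move; the robot and the scene stay as the last step left them, time stands still between calls to the robot, and variables do not carry over. Pictures are saved under pics/ and viewed, at most 14 in all, crops included, and the job is handed in when it is done.

Besides the shell and the picture viewer there is one more tool, called after ">>>" as name(argument=value, ...) on one line, values as JSON. carry_out: Moves the arm, as the interface text tells. Its arguments: {"type":"object","properties":{"delta_pos":{"type":"array","items":{"type":"array","items":{"type":"number"}}},"rot":{"type":"array","items":{"type":"array","items":{"type":"number"}}},"claw":{"type":"number"},"grip_force":{"type":"number"}},"required":["delta_pos","rot"]}

```bash
mkdir -p pics; ls; cat > h.py <<'E'
import numpy as np, cv2
from rig import r
from scipy.spatial.transform import Rotation as R
def ray(cam,uv,z):
    i=r.camera_info(cam);P=np.array(i["pose"]);d=P[:3,:3]@[(uv[0]-i["cx"])/i["fx"],(uv[1]-i["cy"])/i["fy"],1]
    o=P[:3,3];return (o+d*(z-o[2])/d[2]).round(1)
def proj(cam,p):
    i=r.camera_info(cam);P=np.linalg.inv(np.array(i["pose"]));c=P[:3,:3]@p+P[:3,3]
    return np.array([i["fx"]*c[0]/c[2]+i["cx"],i["fy"]*c[1]/c[2]+i["cy"]])
E
python3 - <<'E'
from h import *
for c in("scene","top"):
    cv2.imwrite(f"pics/{c}0.png",r.grab_frame(c)); i=r.camera_info(c);print(c,i["fx"],np.round(i["pose"],2).tolist())
    for t in["dish_mid","bell_mid","cup_mid","coaster_blue","coaster_red","tray","mat","case_inlay","ashtray","holder"]:
        for d in r.cut_out(t,c)[:2]:
            m=d["mask"];ys,xs=np.nonzero(m);print(t,round(d["p"],2),np.round(d["box"]),xs.mean().round(1),ys.mean().round(1))
s=r.sense();print(s,r.tips_ahead)
E
```

```text
pics
scene 382.8508331482412 [[0.08, 0.8, -0.59, 1099.12], [1.0, -0.07, 0.04, -22.66], [-0.01, -0.59, -0.81, 735.72], [0.0, 0.0, 0.0, 1.0]]
dish_mid 0.94 [292. 169. 316. 200.] 303.7 183.6
dish_mid 0.59 [412. 123. 502. 213.] 455.7 169.9
bell_mid 0.78 [343. 152. 365. 195.] 354.6 177.5
cup_mid 0.97 [323. 177. 344. 210.] 331.3 192.8
coaster_blue 0.6 [286. 190. 321. 206.] 303.6 199.3
coaster_red 0.68 [345. 181. 372. 198.] 359.2 193.3
coaster_red 0.5 [138. 144. 211. 219.] 176.8 179.4
tray 0.56 [273. 140. 390. 229.] 328.5 185.7
mat 0.76 [138. 141. 215. 219.] 176.8 179.7
mat 0.16 [406. 232. 488. 291.] 444.5 260.5
case_inlay 0.74 [411. 122. 503. 214.] 455.8 169.8
top 380.1675407291456 [[-0.03, -1.0, 0.04, 562.28], [-1.0, 0.02, -0.03, 13.28], [0.03, -0.04, -1.0, 1078.11], [0.0, 0.0, 0.0, 1.0]]
dish_mid 0.71 [315. 211. 336. 229.] 327.4 220.4
dish_mid 0.39 [269. 213. 298. 234.] 284.0 225.7
bell_mid 0.65 [274. 216. 296. 236.] 284.5 225.1
cup_mid 0.62 [297. 202. 316. 222.] 304.5 212.4
cup_mid 0.31 [162. 194. 227. 280.] 193.3 237.2
coaster_blue 0.7 [314. 206. 345. 235.] 327.3 221.8
coaster_red 0.79
[... 379 characters left out ...]
: array([-1.22540118e+00,  3.53001866e-01,  1.63339488e+00,  1.03789718e-06,
        1.15522662e+00, -2.39900805e-03]), 'qvel': array([-7.54621871e-05,  1.81090353e-03, -7.01948865e-04,  1.82666758e-04,
        7.76808735e-04,  4.32139047e-04]), 'joint_efforts': array([-1.32010915e-03, -6.05190325e+01, -3.42449284e+01, -1.98405460e-04,
        1.09968660e-03,  2.38863879e-05]), 'eef_pos': array([ 213.01511359, -587.57526481,  231.08199412]), 'tcp_rot': array([-3.14156194e+00, -1.02323212e-06,  3.47793739e-01]), 'contact_force': array([-0.48317823,  0.83629264, -0.5019521 ]), 'wrist_torque': array([-0.02274683, -0.01991158,  0.03716694]), 'grasp_force': 0.0, 'opening': 1.002842754500989} 25.0
```

View pics/top0.png

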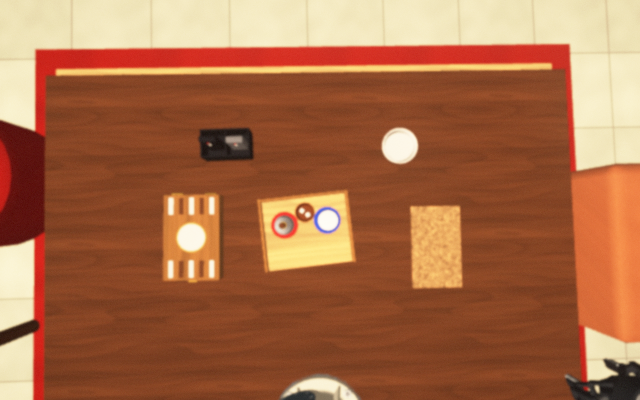

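View pics/scene0.png

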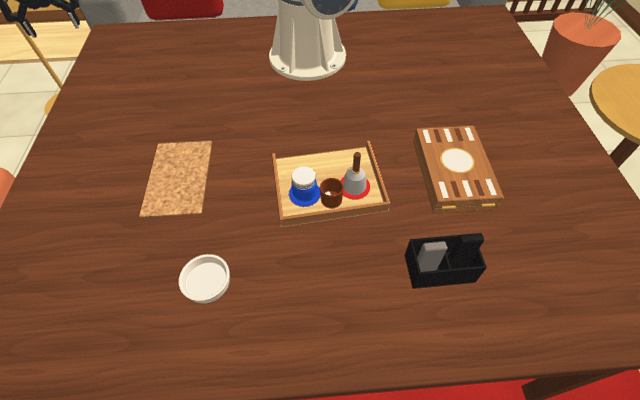

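The top view shows the case on the left of the image (inlay near 191,237), the tray at (306,231) with the bell and red coaster at (285,225), the cup at (304,212), the dish and blue coaster at (327,220), and the mat at (436,247). The scene view confirms this: the bell stands upright, and the ashtray and holder are behind the tray and well clear of it.

```bash
cat > m.py <<'E'
from h import *
def rings(c):
    im=r.grab_frame(c);hsv=cv2.cvtColor(im,cv2.COLOR_BGR2HSV);H,S,V=[hsv[...,k].astype(int) for k in range(3)]
    out={}
    roi=np.zeros(H.shape,bool)
    if c=="top": roi[185:275,255:358]=1
    else: roi[140:228,274:390]=1
    for n,m in(("blue",(H>100)&(H<130)&(S>120)),("red",((H<6)|(H>172))&(S>150)&(V>110))):
        m=(m&roi).astype(np.uint8);k,l,st,_=cv2.connectedComponentsWithStats(m)
        j=1+st[1:,4].argmax();pts=np.argwhere(l==j)[:,::-1].astype(np.float32)
        hull=cv2.convexHull(pts)[:,0]
        w=np.array([ray(c,p,10)[:2] for p in hull],np.float32)
        out[n]=[np.round(v,1) for v in cv2.minEnclosingCircle(w)],len(pts)
    return im,out
E
python3 - <<'E'
from m import *
for c in("top","scene"):
    im,o=rings(c);print(c,o)
    roi=im[215:262,165:218] if c=="top" else im[140:185,430:482]
    off=np.array((165,215) if c=="top" else (430,140))
    hsv=cv2.cvtColor(roi,cv2.COLOR_BGR2HSV);m=((hsv[...,1]<75)&(hsv[...,2]>170)).astype(np.uint8)
    k,l,st,ce=cv2.connectedComponentsWithStats(m);j=1+st[1:,4].argmax()
    print("inlay",ray(c,ce[j]+off,49),st[j])
    for n,z in(("mat",4),):
        d=r.cut_out(n,c)[0]["mask"].astype(np.uint8);q=cv2.minAreaRect(np.argwhere(d)[:,::-1].astype(np.float32))
        w=np.array([ray(c,p,z)[:2] for p in cv2.boxPoints(q)]);print("mat",w.tolist(),w.mean(0))
    d=r.cut_out("cup_mid",c)[0];print("cup box",ray(c,[(d["box"][0]+d["box"][2])/2,(d["box"][1]+d["box"][3])/2],45 if c=="top" else 25))
    d=r.cut_out("dish_mid",c)[0]["mask"];ys,xs=np.nonzero(d);print("dish",ray(c,[xs.mean(),ys.mean()],66 if c=="top" else 38))
    d=r.cut_out("tray",c)[0]["mask"].astype(np.uint8);q=cv2.minAreaRect(np.argwhere(d)[:,::-1].astype(np.float32));print("tray",[ray(c,p,15)[:2].tolist() for p in cv2.boxPoints(q)])
    b=im[185:275,255:358] if c=="top" else im[120:230,270:395]
    cv2.imwrite(f"pics/{c}z.png",cv2.resize(b,None,fx=6,fy=5.4,interpolation=2))
print([ray("top",p,30) for p in((258,199),(347,190))])
E
```

```text
top {'blue': ([array([558.3, -33.8]), np.float64(33.4)], 57), 'red': ([array([546.3,  83.1]), np.float64(35.2)], 186)}
inlay [520.8 330.4  49. ] [ 13   9  27  27 579]
mat [[587.6, -275.9], [587.4, -418.0], [357.3, -414.0], [358.4, -273.2]] [ 472.675 -345.275]
cup box [574.   20.6  45. ]
dish [555.6 -34.8  66. ]
tray [[620.6, 157.8], [642.0, -100.3], [438.8, -116.1], [419.3, 140.2]]
scene {'blue': ([array([553.2, -29.1]), np.float64(41.2)], 496), 'red': ([array([551.8,  91.3]), np.float64(36.3)], 148)}
inlay [519.8 335.1  49. ] [ 12   9  31  23 537]
mat [[588.1, -412.9], [313.1, -435.5], [360.9, -268.9], [623.9, -272.1]] [ 471.5  -347.35]
cup box [575.8  34.1  25. ]
dish [551.7 -32.7  38. ]
tray [[428.3, -113.2], [403.4, 176.0], [633.0, 158.7], [649.2, -91.8]]
[array([619.3, 152.6,  30. ]), array([638.4, -93.2,  30. ])]
```

View pics/topz.png

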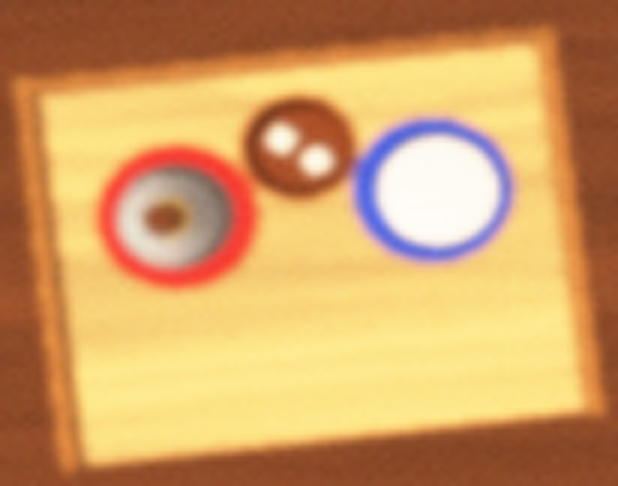

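View pics/scenez.png

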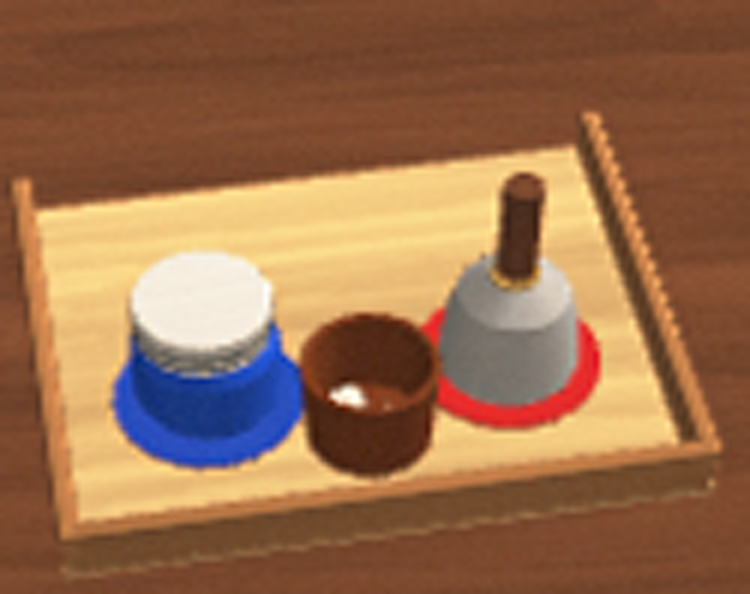

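The enlarged views give ring centres of about (284.1,224.8) px for red and (326.7,219.8) px for blue. The cup rim sits between them and slightly farther back, at about (304.5,212) px.

```bash
python3 - <<'E'
from h import *
a=ray("top",(284.1,224.8),10);b=ray("top",(326.7,219.8),10);print("top red",a,"blue",b,np.linalg.norm(a-b),"yaw",np.arctan2(-(a-b)[0],(a-b)[1]))
# zoom->px
z=lambda X,Y:((X+.5)/6-.5+270,(Y+.5)/5.4-.5+120)
f=lambda X,Y,h:ray("scene",z(X,Y),h)
print("scene handle top",f(523,186,112+10),"base handle",f(517,281,66),"dish cap top",f(202,300,76),"cup rim",f(371,364,56))
print("blue l/r",f(113,395,10),f(303,395,10),"bottom",f(208,467,10),"red r",f(600,360,10),f(520,427,10))
y=lambda X,Y,h:ray("top",((X+.5)/6-.5+255,(Y+.5)/5.4-.5+185),h)
print("top: handle",y(165,216,122),"cap",y(441,190,76),"cup",y(300,147,56),"bellskirt",y(175,216,30))
for k in [(14,80),(552,30),(605,410),(68,470)]: print(y(*k,30))
E
```

```text
top red [546.4  83.9  10. ] blue [557.3 -35.7  10. ] 120.09567019672275 yaw 0.09088604626209826
scene handle top [546.   87.4 122. ] base handle [548.7  88.2  66. ] dish cap top [557. -31.  76.] cup rim [580.1  29.9  56. ]
blue l/r [553.3 -69.4  10. ] [559.7   5.2  10. ] bottom [594.8 -33.9  10. ] red r [550.6 124.5  10. ] [584.2  88.1  10. ]
top: handle [548.7  81.5 122. ] cap [557.6 -36.3  76. ] cup [580.4  25.3  56. ] bellskirt [547.3  83.5  30. ]
[618.2 155.6  30. ]
[638.  -92.1  30. ]
[ 443.5 -110.9   30. ]
[420.5 134.7  30. ]
```

>>> carry_out(delta_pos=[[0.02,-0.019,0],[0.061,-0.058,0],[0.112,-0.107,0],[0.163,-0.156,0],[0.214,-0.204,0],[0.264,-0.252,0],[0.306,-0.292,0],[0.326,-0.311,0]], rot=[[0,0,-5],[0,0,-14],[0,0,-24],[0,0,-34],[0,0,-44],[0,0,-54],[0,0,-63],[0,0,-70.07]], claw=0.085, grip_force=40)

```text
clock: 2.6
eef_pos: [414.3, -182.1, 231.4]
tcp_rot: [3.141, 0.0, 1.576]
contact_force: [-0.1, -0.3, -0.3]
opening: 0.993
grasp_force: 0.0
```

>>> carry_out(delta_pos=[[0.02,0.01,0],[0.065,0.032,0.005],[0.115,0.057,0.015],[0.165,0.082,0.025],[0.215,0.107,0.035],[0.25,0.125,0.04],[0.269,0.134,0.041],[0.269,0.134,0.041]], rot=[[0,0,0],[0,0,0],[0,0,0],[0,0,0],[0,0,0],[0,0,0],[0,0,0],[0,0,0]])

```text
clock: 3.6
eef_pos: [547.8, 85.6, 190.1]
tcp_rot: [-3.142, 0.0, 1.572]
contact_force: [0.8, 0.2, 0.7]
opening: 0.998
grasp_force: 0.0
```

```bash
python3 - <<'E'
from h import *
print(r.sense()["eef_pos"],r.sense()["tcp_rot"])
im=r.grab_frame("scene");cv2.imwrite("pics/a1.png",cv2.resize(im[100:240,260:430],None,fx=4,fy=4,interpolation=2))
E
```

```text
[547.75365891  85.56558948 190.05177374] [-3.14152271e+00  1.01360371e-04  1.57232866e+00]
```

View pics/a1.png

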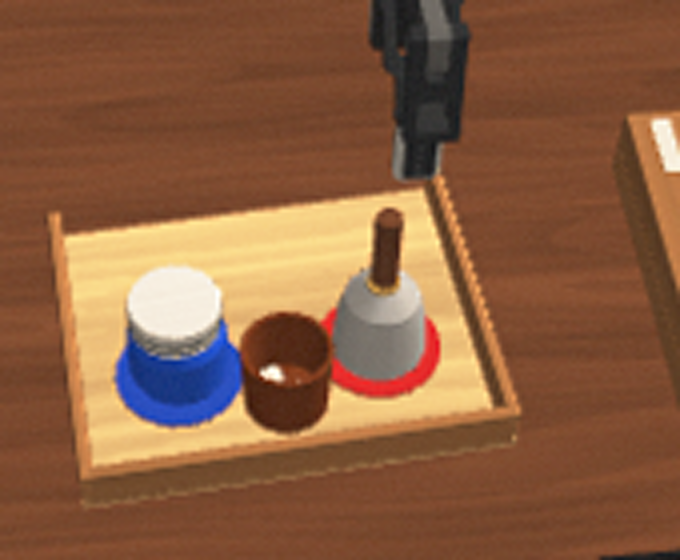

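```bash
python3 - <<'E'
from h import *
for dx in(42,50,57):
  for z in(165,177): print(dx,z,((proj("scene",np.array([547.8+dx,85.6,z]))-[260,100])*4).round(1))
print("handle top expected",((proj("scene",np.array([547.5,85,122]))-[260,100])*4).round(1))
E
```

```text
42 165 [400.1 222.8]
42 177 [401.7 206.4]
50 165 [402.3 234.8]
50 177 [403.9 218.4]
57 165 [404.2 245.4]
57 177 [405.9 229.1]
handle top expected [383.  218.5]
```

The near finger's pad ends at about (414,178) in the crop, and the bell handle's top is at (388,217). The fingertip appears higher than I projected, so I need a wider look at the gripper.

```bash
python3 - <<'E'
from h import *
a=r.grab_frame("scene")[20:160,290:420];b=r.grab_frame("top")[150:290,230:360]
cv2.imwrite("pics/a2.png",np.hstack([cv2.resize(x,(390,420),interpolation=2) for x in(a,b)]))
print((proj("top",np.array([547.8,85.6,190]))-[230,150])*3+[390,0],(proj("scene",np.array([547.8,85.6,184]))-[290,20])*3)
E
```

```text
[534.75000745 226.46729897] [203.57196607 341.8542355 ]
```

View pics/a2.png

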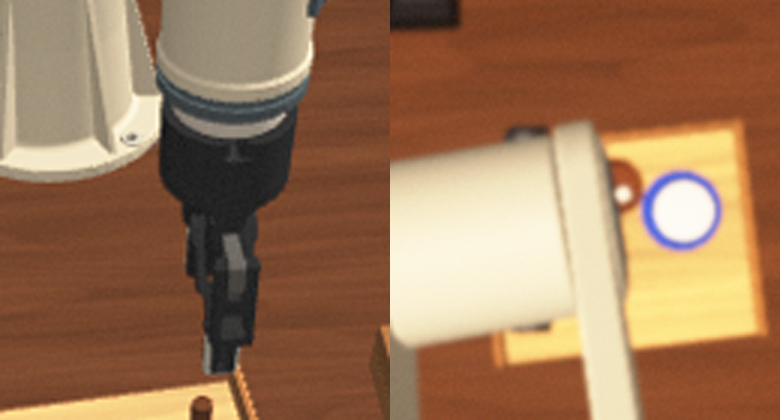

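The fingers straddle the handle along x. In the top view the mid-point of the two fingers is about (528,228) in the composite, which agrees with the top calibration. The scene camera reads about 5 mm too high in y, so I'll trust the top camera.

>>> carry_out(delta_pos=[[-0.001,0,0.01],[-0.002,0,0.03],[-0.002,0,0.055],[-0.002,0,0.072],[-0.002,0,0.077],[-0.002,0,0.077]], rot=[[0,0,0],[0,0,0],[0,0,0],[0,0,0],[0,0,0],[0,0,0]])

```text
clock: 4.5
eef_pos: [547.6, 82.7, 113.1]
tcp_rot: [-3.141, 0.0, 1.571]
contact_force: [0.5, -0.5, 0.6]
opening: 0.998
grasp_force: 0.0
```

```bash
python3 - <<'E'
from h import *
a=r.grab_frame("scene")[90:220,300:430]
cv2.imwrite("pics/a3.png",cv2.resize(a,(520,520),interpolation=2))
E
```

```text
(no output)
```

View pics/a3.png

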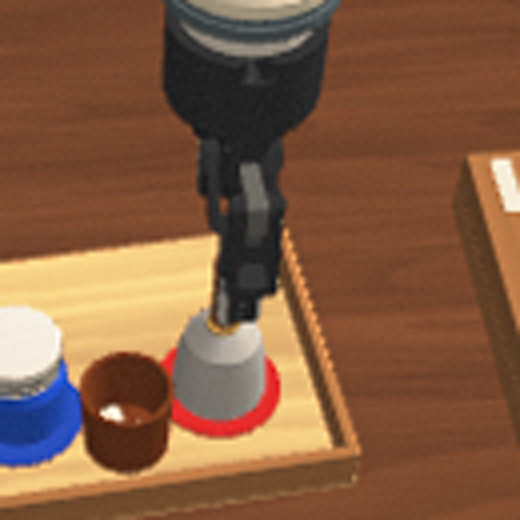

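```bash
python3 - <<'E'
from h import *
f=lambda p:((proj("scene",np.array(p,float))-[300,90])*4).round(0)
for n,p in dict(hb=(547.5,82.7,66),ht=(547.5,82.7,122),bellfoot=(575.5,82.7,10)).items(): print(n,f(p))
for y in(71.7,82.7,93.7):
  for x,z in((590,88),(590,101),(603,101),(603,130),(603,160)): print(y,x,z,f((x,y,z)))
E
```

```text
hb [213. 326.]
ht [219. 259.]
bellfoot [214. 423.]
71.7 590 88 [205. 361.]
71.7 590 101 [206. 346.]
71.7 603 101 [209. 365.]
71.7 603 130 [212. 330.]
71.7 603 160 [215. 291.]
82.7 590 88 [225. 360.]
82.7 590 101 [227. 344.]
82.7 603 101 [230. 364.]
82.7 603 130 [233. 328.]
82.7 603 160 [237. 290.]
93.7 590 88 [245. 358.]
93.7 590 101 [247. 343.]
93.7 603 101 [250. 362.]
93.7 603 130 [255. 327.]
93.7 603 160 [259. 288.]
```

The finger (tip near 238,322) and the bell (foot near 222,425) are offset from their projections by the same amount. That puts the handle in line with the pads, so I'll close.

>>> carry_out(delta_pos=[[0,0,0],[0,0,0],[0,0,0],[0,0,0],[0,0,0],[0,0,0],[0,0,0],[0,0,0]], rot=[[0,0,0],[0,0,0],[0,0,0],[0,0,0],[0,0,0],[0,0,0],[0,0,0],[0,0,0]], claw=0.005, grip_force=40)

```text
clock: 5.55
eef_pos: [547.5, 82.9, 113.3]
tcp_rot: [3.142, -0.0, 1.571]
contact_force: [-1.6, 0.4, 5.0]
opening: 0.16
grasp_force: 39.1
```

>>> carry_out(delta_pos=[[0,0,-0.005],[0,0,-0.02],[0,0,-0.045],[0,0,-0.075],[0,0,-0.1],[0,0,-0.115],[-0.008,-0.003,-0.12],[-0.03,-0.01,-0.12]], rot=[[0,0,0],[0,0,0],[0,0,0],[0,0,0],[0,0,0],[0,0,0],[0,0,0],[0,0,0]])

```text
clock: 6.55
eef_pos: [537.2, 52.7, 232.9]
tcp_rot: [-3.141, -0.0, 1.572]
contact_force: [0.2, 0.4, -1.7]
opening: 0.158
grasp_force: 39.1
```

>>> carry_out(delta_pos=[[-0.036,-0.011,0],[-0.078,-0.025,0],[-0.123,-0.039,0],[-0.168,-0.053,0],[-0.213,-0.067,0],[-0.258,-0.081,0],[-0.3,-0.095,0],[-0.335,-0.106,0]], rot=[[0,0,0],[0,0,0],[0,0,0],[0,0,0],[0,0,0],[0,0,0],[0,0,0],[0,0,0]])

```text
clock: 7.55
eef_pos: [429.8, -283.6, 232.3]
tcp_rot: [-3.14, -0.001, 1.57]
contact_force: [0.6, 0.7, -1.6]
opening: 0.16
grasp_force: 39.1
```

>>> carry_out(delta_pos=[[-0.03,-0.009,0],[-0.05,-0.015,0.005],[-0.06,-0.0185,0.02],[-0.063,-0.0195,0.045],[-0.063,-0.0195,0.07],[-0.063,-0.0195,0.09],[-0.063,-0.0195,0.105],[-0.063,-0.0195,0.115]], rot=[[0,0,0],[0,0,0],[0,0,0],[0,0,0],[0,0,0],[0,0,0],[0,0,0],[0,0,0]])

```text
clock: 8.55
eef_pos: [411.8, -344.4, 116.8]
tcp_rot: [-3.141, -0.001, 1.571]
contact_force: [0.3, -0.0, -1.6]
opening: 0.16
grasp_force: 39.1
```

```bash
python3 - <<'E'
from h import *
a=r.grab_frame("scene")[110:260,120:320]
cv2.imwrite("pics/a4.png",cv2.resize(a,(800,600),interpolation=2)); print(r.sense()["eef_pos"],r.sense()["contact_force"])
E
```

```text
[ 411.44400301 -344.27805305  116.10736816] [ 0.09803637  0.11385678 -2.11442427]
```

View pics/a4.png

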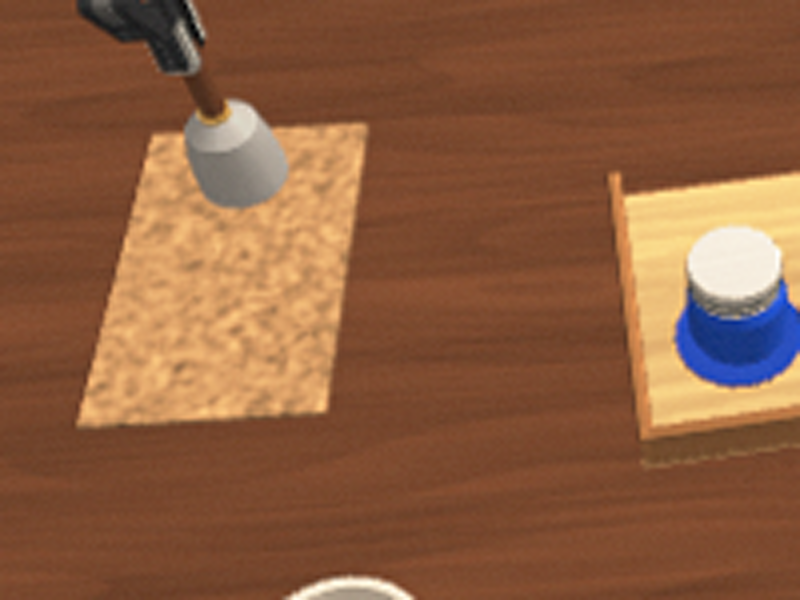

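The bell hangs over the mat with its foot near (240,200) in the crop, well within the cork, and its lean matches the perspective. I'll set it down.

>>> carry_out(delta_pos=[[0,0,0.004],[0,0,0.007],[0,0,0.009],[0,0,0.0105],[0,0,0.011],[0,0,0.011]], rot=[[0,0,0],[0,0,0],[0,0,0],[0,0,0],[0,0,0],[0,0,0]])

```text
clock: 9.35
eef_pos: [412.1, -345.2, 107.4]
tcp_rot: [3.141, 0.0, 1.571]
contact_force: [-1.4, 0.3, 2.5]
opening: 0.158
grasp_force: 39.4
```

>>> carry_out(delta_pos=[[0,0,0],[0,0,0],[0,0,0],[0,0,0],[0,0,0],[0,0,-0.02],[0,0,-0.06],[0,0,-0.09]], rot=[[0,0,0],[0,0,0],[0,0,0],[0,0,0],[0,0,0],[0,0,0],[0,0,0],[0,0,0]], claw=0.08)

```text
clock: 10.35
eef_pos: [412.2, -345.3, 198.5]
tcp_rot: [3.141, 0.0, 1.571]
contact_force: [0.1, -0.1, -0.0]
opening: 0.94
grasp_force: 0.0
```

>>> carry_out(delta_pos=[[0.02,0.009,0],[0.065,0.03,0],[0.115,0.054,0],[0.165,0.078,0],[0.215,0.1,0],[0.26,0.122,0],[0.295,0.138,0],[0.31,0.145,0]], rot=[[0,0,0],[0,0,0],[0,0,0],[0,0,0],[0,0,0],[0,0,0],[0,0,0],[0,0,0]])

```text
clock: 11.35
eef_pos: [557.6, -33.4, 197.0]
tcp_rot: [3.141, -0.0, 1.573]
contact_force: [-0.0, 0.1, 0.1]
opening: 0.935
grasp_force: 0.0
```

```bash
python3 - <<'E'
from h import *
print(r.sense()["eef_pos"])
a=r.grab_frame("scene")[60:240,120:360]
cv2.imwrite("pics/a5.png",cv2.resize(a,(720,540),interpolation=2))
d=r.recognise("bell_mid","scene")[0];print(d, proj("scene",np.array([412,-345,4.])),proj("scene",np.array([412,-345,116.])))
E
```

```text
[557.58339435 -33.37303172 197.03463764]
{'box': [165.5, 123.9, 190.3, 165.5], 'p': 0.93} [179.63236051 157.44545102] [164.58321334 125.13804057]
```

View pics/a5.png

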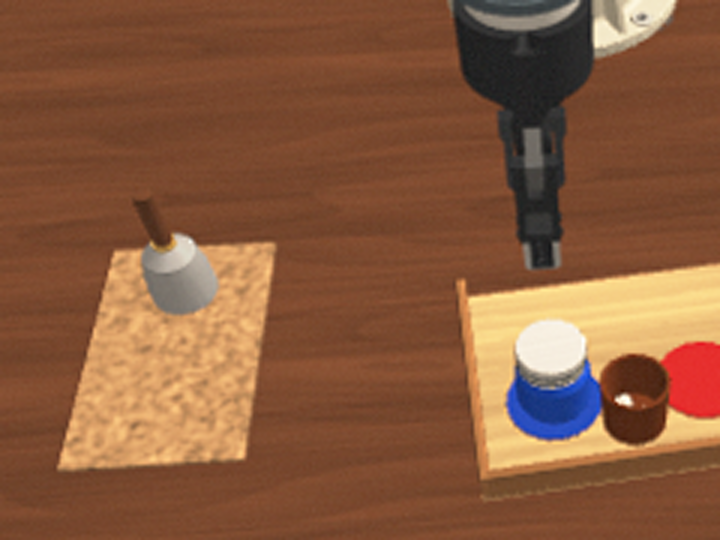

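The bell stands upright on the mat. The gripper is over the dish, with its finger tip near (541,265) and the cap near (551,345), in line with it. I'll descend over the glass.

>>> carry_out(delta_pos=[[-0.001,0,0.02],[-0.001,0,0.06],[-0.001,0,0.1],[-0.001,0,0.13],[-0.001,0,0.148],[-0.001,0,0.157],[-0.001,0,0.157]], rot=[[0,0,0],[0,0,0],[0,0,0],[0,0,0],[0,0,0],[0,0,0],[0,0,0]])

```text
clock: 12.32
eef_pos: [557.1, -36.5, 40.2]
tcp_rot: [-3.142, 0.0, 1.57]
contact_force: [-0.3, -0.2, -0.1]
opening: 0.937
grasp_force: 0.0
```

>>> carry_out(delta_pos=[[0,0,0],[0,0,0],[0,0,0],[0,0,0],[0,0,0]], rot=[[0,0,0],[0,0,0],[0,0,0],[0,0,0],[0,0,0]], claw=0.045)

```text
clock: 12.95
eef_pos: [557.7, -36.2, 41.5]
tcp_rot: [3.14, 0.0, 1.571]
contact_force: [-1.4, -0.9, 6.8]
opening: 0.645
grasp_force: 40.7
```

>>> carry_out(delta_pos=[[0,0,-0.005],[0,0,-0.02],[0,0,-0.04],[0,0,-0.06],[0,0,-0.075],[-0.008,-0.001,-0.08],[-0.03,-0.003,-0.08],[-0.065,-0.006,-0.08]], rot=[[0,0,0],[0,0,0],[0,0,0],[0,0,0],[0,0,0],[0,0,0],[0,0,0],[0,0,0]])

```text
clock: 13.95
eef_pos: [550.6, -101.5, 119.9]
tcp_rot: [-3.141, -0.0, 1.572]
contact_force: [-0.3, 0.6, -1.3]
opening: 0.642
grasp_force: 42.8
```

>>> carry_out(delta_pos=[[-0.04,-0.004,0],[-0.083,-0.008,0],[-0.126,-0.012,0],[-0.169,-0.016,0],[-0.205,-0.019,0],[-0.23,-0.021,0.01],[-0.241,-0.022,0.03],[-0.244,-0.022,0.05]], rot=[[0,0,0],[0,0,0],[0,0,0],[0,0,0],[0,0,0],[0,0,0],[0,0,0],[0,0,0]])

```text
clock: 14.95
eef_pos: [528.3, -344.7, 67.9]
tcp_rot: [-3.14, -0.001, 1.57]
contact_force: [0.3, -0.3, -3.4]
opening: 0.641
grasp_force: 42.8
```

>>> carry_out(delta_pos=[[0,0,0.015],[0,0,0.025],[0,0,0.031],[0,0,0.034],[0,0,0.0355],[0,0,0.0355]], rot=[[0,0,0],[0,0,0],[0,0,0],[0,0,0],[0,0,0],[0,0,0]])

```text
clock: 15.7
eef_pos: [529.3, -345.1, 35.6]
tcp_rot: [3.141, 0.0, 1.571]
contact_force: [-1.4, 2.9, 3.7]
opening: 0.64
grasp_force: 43.5
```

>>> carry_out(delta_pos=[[0,0,0],[0,0,0],[0,0,0],[0,0,0],[0,0,-0.02],[0,0,-0.06],[0,0,-0.1],[0,0,-0.12]], rot=[[0,0,0],[0,0,0],[0,0,0],[0,0,0],[0,0,0],[0,0,0],[0,0,0],[0,0,0]], claw=0.08)

```text
clock: 16.7
eef_pos: [530.1, -345.8, 158.1]
tcp_rot: [3.138, 0.002, 1.571]
contact_force: [0.2, 1.0, -0.1]
opening: 0.936
grasp_force: 0.0
```

>>> carry_out(delta_pos=[[0.03,0.004,0],[0.085,0.012,0],[0.14,0.02,0],[0.195,0.028,0],[0.25,0.035,0],[0.305,0.042,0],[0.35,0.048,0],[0.3714,0.051,0]], rot=[[0,0,10.6],[0,0,21.2],[0,0,31.8],[0,0,42.4],[0,0,53],[0,0,63.6],[0,0,74.2],[0,0,84.8]])

```text
clock: 17.7
eef_pos: [579.8, 28.8, 154.7]
tcp_rot: [-3.141, 0.0, 0.095]
contact_force: [0.6, 0.2, -0.4]
opening: 0.936
grasp_force: 0.0
```

```bash
python3 - <<'E'
from m import *
print(r.sense()["eef_pos"],r.sense()["tcp_rot"])
im,o=rings("scene");print(o)
a=im[60:240,120:420]
cv2.imwrite("pics/a6.png",cv2.resize(a,(800,480),interpolation=2))
print([proj("scene",np.array(p,float)).round(1) for p in((529,-345,4),(529,-345,70))],r.recognise("dish_mid","scene")[0])
i2=r.grab_frame("top");cv2.imwrite("pics/t6.png",i2)
E
```

```text
[579.83663297  28.82102313 154.65883525] [-3.14127928e+00  2.46225761e-04  9.54533575e-02]
{'blue': ([array([556.5, -31.4]), np.float64(37.4)], 626), 'red': ([array([545.8,  87.4]), np.float64(37.7)], 581)}
[array([172.7, 194. ]), array([163. , 176.6])] {'box': [151.5, 169.5, 181.7, 200.2], 'p': 0.58}
```

View pics/a6.png

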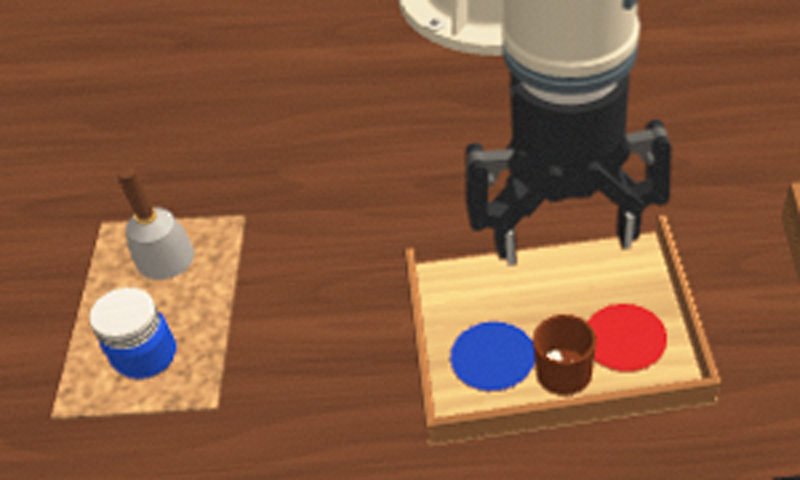

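The dish and bell both stand upright on the mat, and both coasters are clear. The cup at (565,345) lies midway under the fingers, whose tips are at (511,262) and (627,245).

>>> carry_out(delta_pos=[[0,0,0.02],[0,0,0.055],[0,0,0.085],[0,0,0.105],[0,0,0.115],[0,0,0.1165],[0,0,0.1165]], rot=[[0,0,0],[0,0,0],[0,0,0],[0,0,0],[0,0,0],[0,0,0],[0,0,0]])

```text
clock: 18.73
eef_pos: [580.5, 26.0, 38.8]
tcp_rot: [3.141, -0.001, 0.1]
contact_force: [-0.6, -0.6, 0.6]
opening: 0.939
grasp_force: 0.0
```

>>> carry_out(delta_pos=[[0,0,0],[0,0,0],[0,0,0],[0,0,0],[0,0,0]], rot=[[0,0,0],[0,0,0],[0,0,0],[0,0,0],[0,0,0]], claw=0.035, grip_force=30)

```text
clock: 19.35
eef_pos: [580.5, 26.4, 38.9]
tcp_rot: [3.142, -0.001, 0.1]
contact_force: [-0.8, 0.4, 5.9]
opening: 0.601
grasp_force: 31.0
```

>>> carry_out(delta_pos=[[0,0,-0.005],[0,0,-0.02],[0,0,-0.045],[0,0,-0.07],[0,0,-0.09],[0,-0.008,-0.1],[-0.003,-0.03,-0.1],[-0.006,-0.065,-0.1]], rot=[[0,0,0],[0,0,0],[0,0,0],[0,0,0],[0,0,0],[0,0,0],[0,0,0],[0,0,0]])

```text
clock: 20.35
eef_pos: [567.3, 90.9, 138.4]
tcp_rot: [3.142, -0.0, 0.098]
contact_force: [0.4, -0.1, -0.1]
opening: 0.6
grasp_force: 31.7
```

>>> carry_out(delta_pos=[[-0.004,-0.04,0],[-0.008,-0.085,0],[-0.013,-0.13,0],[-0.018,-0.175,0],[-0.022,-0.213,0],[-0.024,-0.237,0],[-0.025,-0.244,0],[-0.025,-0.244,0]], rot=[[0,0,0],[0,0,0],[0,0,0],[0,0,0],[0,0,0],[0,0,0],[0,0,0],[0,0,0]])

```text
clock: 21.35
eef_pos: [518.4, 330.2, 137.9]
tcp_rot: [3.141, 0.0, 0.1]
contact_force: [-0.1, -0.0, -1.2]
opening: 0.604
grasp_force: 31.7
```

```bash
python3 - <<'E'
from h import *
s=r.sense();print(s["eef_pos"],s["tcp_rot"],s["opening"])
a=r.grab_frame("scene")[60:220,390:530]
cv2.imwrite("pics/a7.png",cv2.resize(a,(560,640),interpolation=2)[:600])
s=r.sense();print(s["eef_pos"],s["tcp_rot"])
E
```

```text
[518.37462403 330.24840084 137.90130467] [3.14106145e+00 3.95821271e-04 9.98425175e-02] 0.6038755276833665
[518.51524536 329.76110551 137.93630215] [3.14098537e+00 4.38002084e-04 9.92012614e-02]
```

View pics/a7.png

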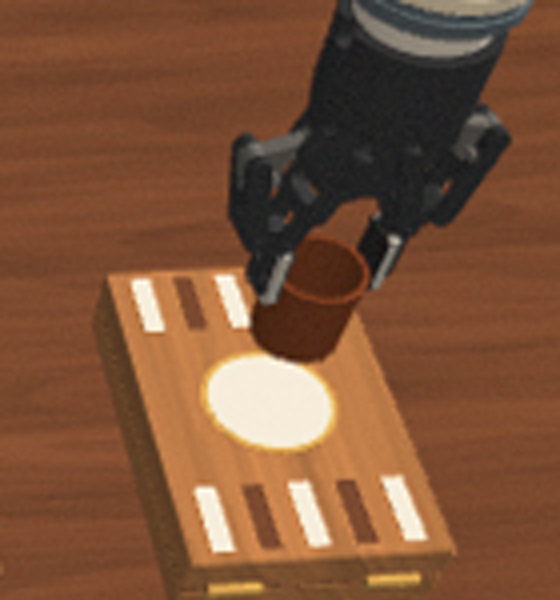

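The cup is held upright above the case, with its foot at about (295,355) in the crop and the inlay centred at (269,402). This matches the projection of a cup roughly 50 mm above the lid.

>>> carry_out(delta_pos=[[0.001,-0.001,0.01],[0.002,-0.0014,0.025],[0.002,-0.0014,0.038],[0.002,-0.0014,0.046],[0.002,-0.0014,0.051],[0.002,-0.0014,0.051]], rot=[[0,0,0],[0,0,0],[0,0,0],[0,0,0],[0,0,0],[0,0,0]])

```text
clock: 22.15
eef_pos: [520.2, 332.2, 86.8]
tcp_rot: [3.141, 0.0, 0.1]
contact_force: [-0.2, 0.3, -0.8]
opening: 0.602
grasp_force: 31.7
```

>>> carry_out(delta_pos=[[0,0,0.002],[0,0,0.004],[0,0,0.0055],[0,0,0.0055]], rot=[[0,0,0],[0,0,0],[0,0,0],[0,0,0]])

```text
clock: 22.65
eef_pos: [520.5, 332.4, 82.0]
tcp_rot: [-3.141, -0.0, 0.1]
contact_force: [-0.9, -0.4, 2.3]
opening: 0.602
grasp_force: 32.1
```

>>> carry_out(delta_pos=[[0,0,0],[0,0,0],[0,0,0],[0,0,0],[0,0,-0.02],[0,0,-0.06],[0,0,-0.09],[0,0,-0.1]], rot=[[0,0,0],[0,0,0],[0,0,0],[0,0,0],[0,0,0],[0,0,0],[0,0,0],[0,0,0]], claw=0.08)

```text
clock: 23.65
eef_pos: [521.5, 333.0, 184.8]
tcp_rot: [-3.14, -0.004, 0.099]
contact_force: [0.4, -0.8, -0.9]
opening: 0.944
grasp_force: 0.0
```

```bash
python3 - <<'E'
from h import *
s=r.sense();print(s["eef_pos"],s["tcp_rot"])
f=r.grab_frame("scene");a=f[110:230,400:520]
cv2.imwrite("pics/a8.png",cv2.resize(a,(600,600),interpolation=2))
m=r.cut_out("cup_mid","scene")[0];print(m["box"],m["p"])
E
```

```text
[521.47670446 333.0165497  184.82919057] [-3.13958213 -0.00393603  0.09946454]
[444.6, 135.9, 476.3, 166.6] 0.78
```

View pics/a8.png

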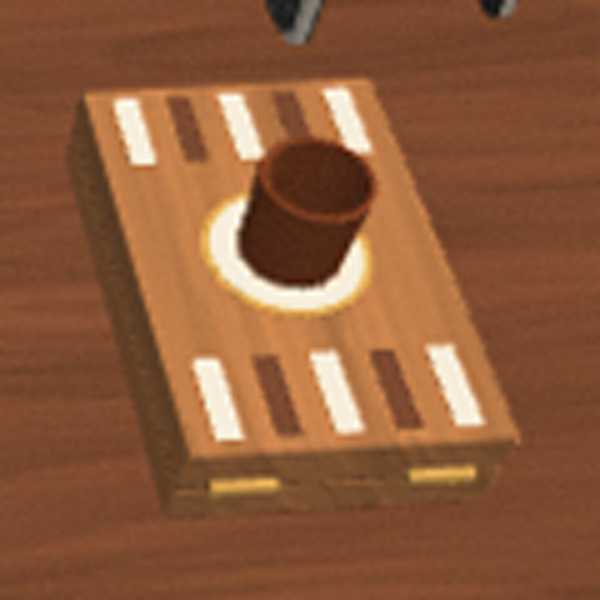

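The cup stands upright on the inlay. Its foot's left edge is at 240 and bottom at 288, and the inlay spans u 203–372 with its bottom at 312. I'll check the centring with a projected model.

```bash
python3 - <<'E'
from h import *
t=np.linspace(0,2*np.pi,120)
def ext(c,rad,z):
    p=np.array([proj("scene",np.array([c[0]+rad*np.cos(a),c[1]+rad*np.sin(a),z])) for a in t]);p=(p-[400,110])*5+2
    return p.min(0).round(0),p.max(0).round(0)
for c in((519.8,335.1),(520.5,337),(522,336)):
    print(c,"inlay",ext(c,40,49),"foot",ext(c,25,49),"rim",ext(c,27,99))
E
```

```text
(519.8, 335.1) inlay (array([201., 190.]), array([373., 317.])) foot (array([233., 213.]), array([340., 292.])) rim (array([256., 136.]), array([378., 223.]))
(520.5, 337) inlay (array([205., 191.]), array([377., 318.])) foot (array([237., 214.]), array([345., 293.])) rim (array([260., 137.]), array([382., 224.]))
(522, 336) inlay (array([204., 194.]), array([376., 320.])) foot (array([236., 216.]), array([344., 296.])) rim (array([259., 139.]), array([381., 226.]))
```

The model matches to about 1 mm, so the cup is centred. Next I'll go back for the bell.

>>> carry_out(delta_pos=[[-0.008,0.03,0],[-0.024,0.092,0],[-0.04,0.152,-0.005],[-0.056,0.213,-0.01],[-0.072,0.275,-0.01],[-0.088,0.336,-0.01],[-0.104,0.397,-0.01],[-0.12,0.455,-0.01]], rot=[[0,0,-10.6],[0,0,-21.2],[0,0,-31.8],[0,0,-42.4],[0,0,-53],[0,0,-63.6],[0,0,-74.2],[0,0,-84.8]])

```text
clock: 24.75
eef_pos: [452.4, -93.6, 190.6]
tcp_rot: [-3.14, -0.0, 1.48]
contact_force: [1.1, 0.1, -0.0]
opening: 0.939
grasp_force: 0.0
```

>>> carry_out(delta_pos=[[0,0,0]], rot=[[0,0,0]])

```text
clock: 24.88
eef_pos: [452.3, -94.8, 190.5]
tcp_rot: [-3.14, 0.0, 1.473]
contact_force: [0.1, -0.0, -0.1]
opening: 0.932
grasp_force: 0.0
```

>>> carry_out(delta_pos=[[0,0,0]], rot=[[0,0,0]])

```text
clock: 25.0
eef_pos: [453.2, -91.9, 190.8]
tcp_rot: [-3.14, -0.001, 1.472]
contact_force: [0.5, 0.4, 0.2]
opening: 0.936
grasp_force: 0.0
```

>>> carry_out(delta_pos=[[-0.02,-0.001,0],[-0.065,-0.004,0],[-0.115,-0.007,0],[-0.165,-0.01,0],[-0.21,-0.013,0],[-0.24,-0.015,0],[-0.2545,-0.0156,0],[-0.2545,-0.0156,0]], rot=[[0,0,-2],[0,0,-4],[0,0,-5.65],[0,0,-5.65],[0,0,-5.65],[0,0,-5.65],[0,0,-5.65],[0,0,-5.65]])

```text
clock: 26.0
eef_pos: [414.3, -343.3, 191.2]
tcp_rot: [-3.141, -0.001, 1.573]
contact_force: [-0.6, -0.3, -0.6]
opening: 0.94
grasp_force: 0.0
```

```bash
python3 - <<'E'
from h import *
L=[]
for _ in range(5):
    r.grab_frame("top");s=r.sense();L.append([*s["eef_pos"],s["tcp_rot"][2]])
print(np.mean(L,0))
E
```

```text
[ 414.15096966 -342.70817797  191.40622265    1.57442666]
```

>>> carry_out(delta_pos=[[-0.0025,-0.0021,0.01],[-0.0025,-0.0021,0.03],[-0.0025,-0.0021,0.055],[-0.0025,-0.0021,0.075],[-0.0025,-0.0021,0.084],[-0.0025,-0.0021,0.084],[-0.0025,-0.0021,0.084]], rot=[[0,0,0.2],[0,0,0.2],[0,0,0.2],[0,0,0.2],[0,0,0.2],[0,0,0.2],[0,0,0.2]])

```text
clock: 27.12
eef_pos: [412.1, -346.8, 108.2]
tcp_rot: [3.141, 0.001, 1.57]
contact_force: [0.5, 0.5, 0.8]
opening: 0.938
grasp_force: 0.0
```

>>> carry_out(delta_pos=[[0,0,0],[0,0,0],[0,0,0],[0,0,0],[0,0,0],[0,0,0],[0,0,0],[0,0,0]], rot=[[0,0,0],[0,0,0],[0,0,0],[0,0,0],[0,0,0],[0,0,0],[0,0,0],[0,0,0]], claw=0.005, grip_force=40)

```text
clock: 28.12
eef_pos: [411.8, -346.6, 107.8]
tcp_rot: [3.141, 0.0, 1.57]
contact_force: [-1.4, -0.2, 5.4]
opening: 0.158
grasp_force: 39.1
```

>>> carry_out(delta_pos=[[0,0,-0.005],[0,0,-0.02],[0,0,-0.045],[0,0,-0.075],[0,0,-0.105],[0.008,0.003,-0.12],[0.03,0.01,-0.126],[0.065,0.02,-0.126]], rot=[[0,0,0],[0,0,0],[0,0,0],[0,0,0],[0,0,0],[0,0,0],[0,0,0],[0,0,0]])

```text
clock: 29.12
eef_pos: [432.1, -280.9, 234.1]
tcp_rot: [3.141, 0.0, 1.569]
contact_force: [0.5, 0.4, -0.9]
opening: 0.157
grasp_force: 39.1
```

>>> carry_out(delta_pos=[[0.04,0.013,0],[0.085,0.027,0],[0.13,0.041,0],[0.175,0.056,0],[0.22,0.07,0],[0.265,0.084,0],[0.31,0.099,0],[0.34,0.108,0]], rot=[[0,0,0],[0,0,0],[0,0,0],[0,0,0],[0,0,0],[0,0,0],[0,0,0],[0,0,0]])

```text
clock: 30.12
eef_pos: [539.9, 61.0, 233.4]
tcp_rot: [-3.141, -0.0, 1.572]
contact_force: [-0.4, 0.1, -1.3]
opening: 0.157
grasp_force: 39.1
```

>>> carry_out(delta_pos=[[0.018,0.005,0],[0.0235,0.0075,0.005],[0.0235,0.0075,0.02],[0.0235,0.0075,0.045],[0.0235,0.0075,0.07],[0.0235,0.0075,0.09],[0.0235,0.0075,0.1],[0.0235,0.0075,0.1]], rot=[[0,0,0],[0,0,0],[0,0,0],[0,0,0],[0,0,0],[0,0,0],[0,0,0],[0,0,0]])

```text
clock: 31.12
eef_pos: [546.8, 81.2, 132.7]
tcp_rot: [-3.14, 0.0, 1.569]
contact_force: [0.3, 0.7, -0.9]
opening: 0.157
grasp_force: 39.1
```

```bash
python3 - <<'E'
from h import *
L=[]
for _ in range(5):
    r.grab_frame("top");s=r.sense();L.append([*s["eef_pos"],*s["tcp_rot"]])
print(np.mean(L,0).round(3),s["opening"])
E
```

```text
[547.856  81.711 134.106   1.884  -0.      1.57 ] 0.15531811182838698
```

>>> carry_out(delta_pos=[[0,-0.0005,0.007],[0,-0.0005,0.013],[0,-0.0005,0.017],[0,-0.0005,0.019],[0,-0.0005,0.0205],[0,-0.0005,0.0205]], rot=[[0,0,0],[0,0,0],[0,0,0],[0,0,0],[0,0,0],[0,0,0]])

```text
clock: 32.12
eef_pos: [547.4, 82.0, 113.9]
tcp_rot: [3.141, -0.0, 1.57]
contact_force: [-2.3, -0.0, 7.0]
opening: 0.154
grasp_force: 39.9
```

>>> carry_out(delta_pos=[[0,0,0],[0,0,0],[0,0,0],[0,0,0],[0,0,0],[0,0,-0.02],[0,0,-0.06],[0,0,-0.085]], rot=[[0,0,0],[0,0,0],[0,0,0],[0,0,0],[0,0,0],[0,0,0],[0,0,0],[0,0,0]], claw=0.08)

```text
clock: 33.12
eef_pos: [547.5, 82.0, 199.7]
tcp_rot: [3.14, -0.0, 1.57]
contact_force: [0.9, 0.2, 0.4]
opening: 0.935
grasp_force: 0.0
```

>>> carry_out(delta_pos=[[-0.03,-0.001,0],[-0.09,-0.004,0],[-0.15,-0.006,0],[-0.21,-0.009,0],[-0.27,-0.011,0],[-0.33,-0.014,0],[-0.39,-0.016,0],[-0.42,-0.018,0]], rot=[[0,0,0],[0,0,0],[0,0,0],[0,0,0],[0,0,0],[0,0,0],[0,0,0],[0,0,0]])

```text
clock: 34.12
eef_pos: [528.3, -341.2, 198.0]
tcp_rot: [3.141, 0.001, 1.568]
contact_force: [0.3, 0.2, -0.2]
opening: 0.934
grasp_force: 0.0
```

```bash
python3 - <<'E'
from m import *
L=[]
for _ in range(5):
    f=r.grab_frame("top");s=r.sense();L.append([*s["eef_pos"],s["tcp_rot"][2]])
print(np.mean(L,0).round(3),s["opening"])
f2=r.grab_frame("scene")
cv2.imwrite("pics/a9.png",np.hstack([cv2.resize(f[195:265,255:355],(400,280),interpolation=2),cv2.resize(f2[130:230,270:390],(384,280),interpolation=2)]))
E
```

```text
[ 528.318 -339.89   197.817    1.568] 0.9388710914656054
```

View pics/a9.png

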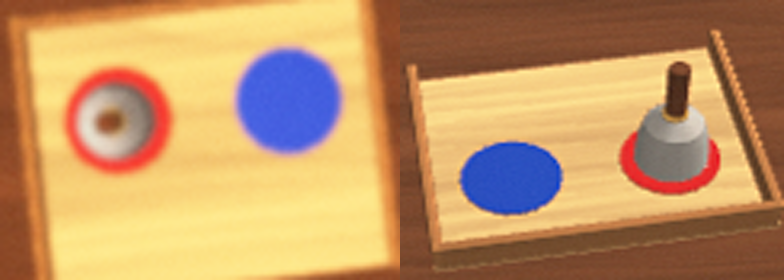

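The bell stands upright and centred on the red coaster: ring centre at (119,120) and bell at (116,121) in the top crop. Next is the dish.

>>> carry_out(delta_pos=[[-0.004,0.001,0.02],[-0.0052,0.001,0.06],[-0.0052,0.001,0.1],[-0.0052,0.001,0.135],[-0.0052,0.001,0.153],[-0.0052,0.001,0.162],[-0.0052,0.001,0.162]], rot=[[0,0,0],[0,0,0],[0,0,0],[0,0,0],[0,0,0],[0,0,0],[0,0,0]])

```text
clock: 35.3
eef_pos: [530.0, -343.2, 36.1]
tcp_rot: [3.142, 0.0, 1.57]
contact_force: [-0.8, 0.4, 0.4]
opening: 0.938
grasp_force: 0.0
```

>>> carry_out(delta_pos=[[0,0,0],[0,0,0],[0,0,0],[0,0,0],[0,0,0]], rot=[[0,0,0],[0,0,0],[0,0,0],[0,0,0],[0,0,0]], claw=0.045)

```text
clock: 35.92
eef_pos: [530.4, -343.8, 37.8]
tcp_rot: [3.14, 0.001, 1.57]
contact_force: [-2.0, 0.8, 5.8]
opening: 0.628
grasp_force: 40.7
```

>>> carry_out(delta_pos=[[0,0,-0.005],[0,0,-0.02],[0,0,-0.04],[0,0,-0.06],[0,0,-0.075],[0.008,0.001,-0.08],[0.03,0.003,-0.08],[0.065,0.006,-0.08]], rot=[[0,0,0],[0,0,0],[0,0,0],[0,0,0],[0,0,0],[0,0,0],[0,0,0],[0,0,0]])

```text
clock: 36.92
eef_pos: [535.2, -276.6, 115.3]
tcp_rot: [-3.141, -0.001, 1.569]
contact_force: [0.1, -0.1, -1.1]
opening: 0.629
grasp_force: 42.5
```

>>> carry_out(delta_pos=[[0.04,0.004,0],[0.083,0.008,0],[0.126,0.012,0],[0.169,0.016,0],[0.205,0.019,0],[0.23,0.021,0],[0.244,0.022,0.01],[0.244,0.022,0.02]], rot=[[0,0,0],[0,0,0],[0,0,0],[0,0,0],[0,0,0],[0,0,0],[0,0,0],[0,0,0]])

```text
clock: 37.92
eef_pos: [557.2, -33.2, 94.9]
tcp_rot: [-3.14, -0.0, 1.572]
contact_force: [-0.2, -0.0, -2.4]
opening: 0.624
grasp_force: 42.5
```

```bash
python3 - <<'E'
from h import *
L=[]
for _ in range(5):
    r.grab_frame("top");s=r.sense();L.append([*s["eef_pos"],s["tcp_rot"][2]])
print(np.mean(L,0).round(3),s["opening"],s["grasp_force"])
E
```

```text
[557.01  -34.675  94.797   1.57 ] 0.6274131934047258 42.657926410320215
```

>>> carry_out(delta_pos=[[0,0.0005,0.01],[0,0.0005,0.025],[0,0.0005,0.037],[0,0.0005,0.045],[0,0.0005,0.049],[0,0.0005,0.051],[0,0.0005,0.0525],[0,0.0005,0.0525]], rot=[[0,0,0],[0,0,0],[0,0,0],[0,0,0],[0,0,0],[0,0,0],[0,0,0],[0,0,0]])

```text
clock: 39.17
eef_pos: [558.7, -34.3, 44.0]
tcp_rot: [3.141, 0.0, 1.57]
contact_force: [-0.8, -0.1, 0.5]
opening: 0.626
grasp_force: 43.2
```

>>> carry_out(delta_pos=[[0,0,0.0005],[0,0,0.001],[0,0,0.001]], rot=[[0,0,0],[0,0,0],[0,0,0]])

```text
clock: 39.55
eef_pos: [558.7, -34.4, 43.8]
tcp_rot: [3.141, 0.0, 1.57]
contact_force: [-4.3, -1.1, 12.8]
opening: 0.626
grasp_force: 46.0
```

>>> carry_out(delta_pos=[[0,0,-0.0005],[0,0,-0.0005],[0,0,-0.0005]], rot=[[0,0,0],[0,0,0],[0,0,0]])

```text
clock: 39.92
eef_pos: [558.6, -34.4, 43.9]
tcp_rot: [3.141, 0.0, 1.57]
contact_force: [-3.7, -0.4, 7.1]
opening: 0.624
grasp_force: 45.0
```

>>> carry_out(delta_pos=[[0,0,0],[0,0,0],[0,0,0],[0,0,0],[0,0,-0.02],[0,0,-0.06],[0,0,-0.11],[0,0,-0.15]], rot=[[0,0,0],[0,0,0],[0,0,0],[0,0,0],[0,0,0],[0,0,0],[0,0,0],[0,0,0]], claw=0.08)

```text
clock: 40.92
eef_pos: [558.6, -34.3, 195.0]
tcp_rot: [3.141, 0.0, 1.57]
contact_force: [0.9, 0.9, 0.3]
opening: 0.942
grasp_force: 0.0
```

>>> carry_out(delta_pos=[[-0.03,-0.02,0],[-0.08,-0.04,0],[-0.14,-0.06,0],[-0.19,-0.08,0],[-0.23,-0.09,0],[-0.25,-0.1,0],[-0.25,-0.1,0]], rot=[[0,0,0],[0,0,0],[0,0,0],[0,0,0],[0,0,0],[0,0,0],[0,0,0]])

```text
clock: 41.8
eef_pos: [457.6, -285.4, 193.0]
tcp_rot: [-3.141, -0.0, 1.568]
contact_force: [0.4, 0.4, -0.2]
opening: 0.933
grasp_force: 0.0
```

```bash
python3 - <<'E'
from m import *
f=r.grab_frame("top");f2=r.grab_frame("scene")
a=cv2.resize(f[195:265,255:355],(400,280),interpolation=2);b=cv2.resize(f2[130:230,270:390],(400,280),interpolation=2)
cv2.imwrite("pics/b1.png",np.vstack([np.hstack([a,b]),cv2.resize(f2[90:310,130:520],(800,310))])[:600])
for n,m in(("cup_mid","scene"),("dish_mid","top"),("dish_mid","scene")):
    d=r.recognise(n,m)[0];print(n,d)
E
```

```text
cup_mid {'box': [446.6, 136.9, 476.5, 168.5], 'p': 0.93}
dish_mid {'box': [314.8, 208.9, 336.5, 227.8], 'p': 0.65}
dish_mid {'box': [289.5, 171.0, 314.0, 202.3], 'p': 0.61}
```

View pics/b1.png

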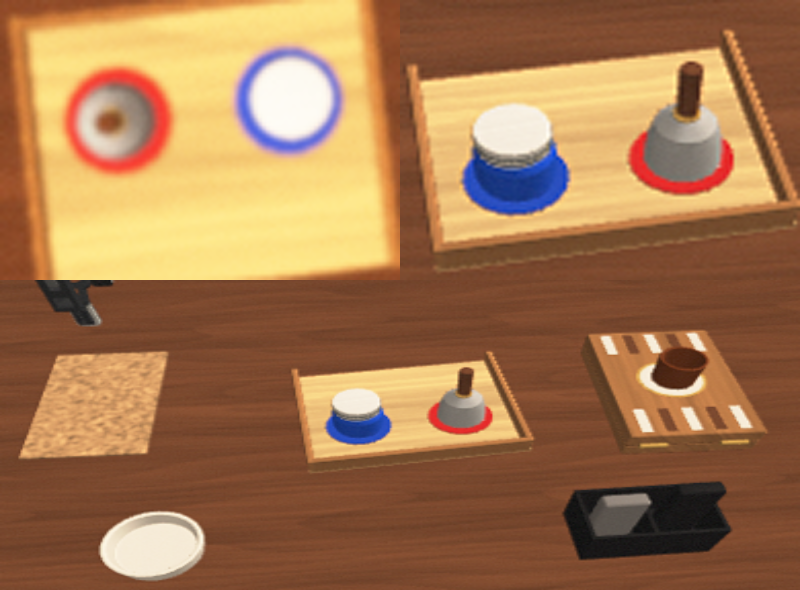

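The dish stands upright and centred on the blue coaster: cap at (288,98), ring at (289,100). The bell is on the red coaster, the cup is on the inlay, the ashtray and holder are where they were, and the arm is clear. I'll hand in now.

```bash
python3 -c "
from rig import r
print(r.sign_off())"
```

```text
the job is handed in; nothing more can be done
None
```

The job is handed in at about 42 s of the 128 s: the cup stands centred on the inlay, the dish on the blue coaster and the bell on the red, all upright, with the ashtray and remote holder untouched.

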